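Take up a spindle's end float with the horseshoe spacer that fits by feel

ROBOT

A 6-joint arm with a two-finger parallel gripper is mounted at the origin on a cart in front of the work surface, level with it; the furniture and walls round the work are solid. World frame = base frame: x ahead of the robot, y to its left, z up, the work surface at z = 0. Lengths are in mm, angles in rad, forces in N, time in s.
With the tool pointing down it reaches from about 275 to 825 mm from the base axis. Payload 4.9 kg.
Tool frame: the origin (TCP) lies between the finger pads; the fingertips stand 17 mm ahead of it and the grasp point (between the pads) lies 2 mm behind it; z points along the fingers, y is the direction in which the jaws open and shut (so a half turn about z gives the same grasp; the last joint's range is limited). The gripper opens to 85 mm and grips with 20 to 120 N. Pads are 22 mm wide; open, the fingers measure 114 mm over their backs; the gripper's body (76 mm by 85 mm) begins 54 mm behind the grasp point. The pads swing forward as they close: fully open they stand 13 mm farther back than shut.
Start: joints at [-1.341, 0.326, -0.193, 1.052, 0, 1.437], TCP at [195.718, -514.017, 248.281] pointing down, gripper open.
Joint ranges: [-2.65, 2.65], [-0.97, 1.79], [-1.3, 1.35], [-1.93, 2.1], [-1.47, 1.37], [-3.14, 3.14]. Speed limits (rad/s): [2.57, 2.57, 3.14, 3.14, 3.14, 3.14].

INTERFACE

Orientations are given as [roll, pitch, yaw] about the fixed x, y, z axes, in that order (R = Rz(yaw) Ry(pitch) Rx(roll)).
In Python, from rig import robot gives the robot as it stands. The module is installed in compiled form; this text tells all that it offers.
- The arm moves only by the tool drive_tool, never from a script. Its arguments are lists of equal length, an entry for each row: "linear": the shift along the tool's x, y, z in mm, a list of three; "turn": the turn about the tool's z in degrees. A call has 1 to 10 rows; each row is the pose to reach, as a shift and turn from the pose commanded when the call began, along the tool's axes at that moment; what a row does not reach only later rows make up. A row lasts 1/10 s, in which the tool goes at most 50 mm and 8.59 degrees, less where a joint would pass 70% of its speed; a pose out of reach is approached as far as the arm can. A call with a gripper value outside its range is refused whole. "grip" is the opening, from 0 (shut) to 1 (fully open), set as the call begins (left out, the last holds). The fingers move at their own pace and stop on an object; the grip force is fixed at half the most. Time passes only in rows, so rows that repeat a pose let the fingers close. It gives the time, the measured TCP pose, the force and the opening at its end, in the units of the state.
- robot.read_state(): the state, without advancing time (a new reading comes with each control period).
- robot.get_image(name): name is "side" or "top" or "wrist"; returns the picture (480x640x3 uint8, blue, green, red); there is no depth.
- robot.camera_info(name): a dict with "fx", "fy", "cx", "cy" (pixels), "rvec" (rotation vector, rad) and "tvec" (3), from world to camera coordinates, as OpenCV has them. Camera axes: x right, y down, z forward; pixel columns grow to the right and rows downward; lengths in mm; the calibration is good to about 2 mm. A picture is of the moment at which its call begins: read the wrist's pose just before it. camera_info takes no time and is no camera call; for the wrist camera it gives the pose at the moment of the call.
- robot.finish_job(): hands the job in, once; it reports no verdict.
The state is a dict: "time_s": time; "joint_pos": joint angles; "dq": joint speeds; "joint_efforts": joint torques, N m; "ee_pos": TCP position; "ee_rot": TCP orientation; "force": force on the tool from outside, world axes, zero at the start; "ft_torque": the same for the moment, N m; "opening": opening from 0.0 (shut) to 1.0 (fully open).
Only numpy, scipy, OpenCV 4.12 (cv2) and the standard library are available. Lean on these libraries where they do the work, as an engineer would, in place of code of your own. Each camera call takes 0.05 s, during which the arm holds its last target.

TASK

The shaft of the bench spindle has end float: there is an open gap between the bronze thrust flange and the steel collar. Find by feel the horseshoe spacer from the beech block that takes it up, one that slides down into the gap with a firm drag and is nipped between flange and collar, neither loose nor so thick that it has to be forced, and leave it pushed fully home on the shaft. Keep the other spacers in their own slots of the block, and never drive a spacer that jams.

Things in the scene. Friction and masses are not known exactly. Their poses are not given: they have to be found in the camera images.
- spindle: Fixed bench spindle: dark base plate 100 x 142 x 12 mm, two grey bearing pedestals (66 mm high at +5 to 30 and -58 to -84 mm along y), steel shaft 14 mm diameter through both, pulley of 52 mm diameter on the +y end (39 to 66 mm). Origin on the bench below the seat point; y level along the shaft, x level across it, z up. Pulley top 71 mm above the bench.
- seat (a point): Centre of the bronze thrust flange's flat face, on the shaft's axis, 45 mm above the bench; y along the shaft, +y into the flange. A spacer that is home lies flat on this face (its middle half its thickness to -y), prongs astride the shaft, slot down on the shaft's top: its handle point is then 48 mm above this point. A loose one tips over when let go.
- gap_mouth (a point): Top of the flange's rim (38 mm diameter, rim bevelled 1.8 mm along y), 19 mm above the seat. The gap lies to -y of it, up to the steel collar (40 mm diameter, 15.5 mm long, rim bevelled 3 mm). Its width, 2.1 to 7.7 mm, differs each time and is not measured. The collar yields to -y by up to 2.3 mm, against disc springs of 6 N plus 1 N per mm, then is solid.
- rack: Beech block 180 x 48 x 40 mm, fixed, long side along its x, origin at the centre of its underside. Three upright slots, 30 mm deep with bevelled mouths, hold the spacers, graded along x from thin (-x) to thick (+x), 55 mm apart. Spacers stand in it with their thickness along its y.
- spacer_4_handle (a point): Centre of the black handle of the 4 mm spacer, first (-x end) in the block, one rivet on top. Handle 12 mm thick (y), 26 mm wide (x), 34 mm high (z, up). Below it is the steel horseshoe, 4 mm thick and 40 mm wide: its slot's top lies 41 mm and its round-nosed prong tips 63 mm below this point. Either face may go to the flange.
- spacer_4: The 4 mm spacer: flat oiled steel horseshoe with a handle, about 59 g, 80 mm high. Two downward prongs, 11 mm wide, 18 mm apart, 22 mm long. Origin midway between the prong tips, 63 mm below the handle point, same axes.
- slot_4 (a point): Bottom centre of the block's slot for the 4 mm spacer, 10 mm above the bench; slot 42 mm (x) by 6 mm (y), 30 mm deep. A spacer in its slot has its handle point 63 mm above this point.
- spacer_6_handle (a point): Centre of the black handle of the 6 mm spacer, middle in the block, two rivets on top. Handle 12 mm thick (y), 26 mm wide (x), 34 mm high (z, up). Below it is the steel horseshoe, 6 mm thick and 40 mm wide: its slot's top lies 41 mm and its round-nosed prong tips 63 mm below this point. Either face may go to the flange.
- spacer_6: The 6 mm spacer: flat oiled steel horseshoe with a handle, about 71 g, 80 mm high. Two downward prongs, 11 mm wide, 18 mm apart, 22 mm long. Origin midway between the prong tips, 63 mm below the handle point, same axes.
- slot_6 (a point): Bottom centre of the block's slot for the 6 mm spacer, 10 mm above the bench; slot 42 mm (x) by 8 mm (y), 30 mm deep. A spacer in its slot has its handle point 63 mm above this point.
- spacer_8_handle (a point): Centre of the black handle of the 8 mm spacer, last (+x end) in the block, three rivets on top. Handle 12 mm thick (y), 26 mm wide (x), 34 mm high (z, up). Below it is the steel horseshoe, 8 mm thick and 40 mm wide: its slot's top lies 41 mm and its round-nosed prong tips 63 mm below this point. Either face may go to the flange.
- spacer_8: The 8 mm spacer: flat oiled steel horseshoe with a handle, about 83 g, 80 mm high. Two downward prongs, 11 mm wide, 18 mm apart, 22 mm long. Origin midway between the prong tips, 63 mm below the handle point, same axes.
- slot_8 (a point): Bottom centre of the block's slot for the 8 mm spacer, 10 mm above the bench; slot 42 mm (x) by 10 mm (y), 30 mm deep. A spacer in its slot has its handle point 63 mm above this point.
There are look-alikes about, which are no part of the job. Leave any purple or red look-alike of the spacer_6 alone.

How it is judged:
By the outcome, as a careful person would: the job done as asked, in the order asked, and still so for the second after the job is handed in, with the robot touching nothing.
It also fails if it takes over 54 s, if anything falls off the work surface, if the arm or the gripper's body presses on something with over 40 N, if the wrist force passes 120 N, or if a joint passes its speed limit or range.

## Working session

There is one attempt and no reset: what is moved stays moved. The work goes in short steps, Python scripts to look and compute and a tool call to move; the robot and the scene stay as the last step left them, time stands still between calls to the robot, and variables do not carry over. Pictures are saved under pics/ and viewed, and the job is handed in when it is done.

Besides the shell and the picture viewer there is one more tool, called after "Request:" by a JSON object that holds its "fn" and its "kwargs", one argument or row to a line. drive_tool: Moves the arm, as the interface text tells. Its arguments: {"type":"object","properties":{"linear":{"type":"array"},"turn":{"type":"array"},"grip":{"type":"number"}},"required":["linear","turn"]}

```bash
mkdir -p pics; ls; python3 - <<'E'
from rig import robot
import cv2
s=robot.read_state(); print({k:(v if not hasattr(v,'tolist') else v.tolist()) for k,v in s.items()})
for n in("side","top","wrist"):
    im=robot.get_image(n); cv2.imwrite(f"pics/{n}0.png",im); print(n,robot.camera_info(n))
E
```

```text
pics
{'time_s': 0.0, 'joint_pos': [-1.3411790344448427, 0.3269605537103045, -0.1935911448229221, 1.0520201300830143, -6.954960969388085e-06, 1.4366059208331305], 'dq': [-0.0015977342331642522, 0.0005238540832843227, -0.00045067854324505347, 7.652620766161381e-05, 0.000991342750802069, 0.00011494829557046066], 'joint_efforts': [-8.118049890981638e-05, -44.3395721912384, 26.24429225921631, 0.015438957489095628, -1.4610082530452928e-05, 2.8841598975759553e-06], 'ee_pos': [195.5932556425607, -513.4407756123907, 247.48999243129762], 'ee_rot': [-3.1398321830623015, -0.000230648359675234, 0.3638075014612214], 'force': [-0.508536318888904, 0.4423134021423755, 0.061015167949224285], 'ft_torque': [0.008093588560535407, 0.023287512933732633, 0.011352838889158771], 'opening': 0.9991814529687444}
side {'fx': 519.0006229657594, 'fy': 519.0006229657594, 'cx': 325.51032180983657, 'cy': 239.65347251961873, 'rvec': array([ 0.09133649, -2.58410717,  1.71665241]), 'tvec': array([ 490.63744928,  -28.4214236 , 1120.33171321])}
top {'fx': 517.7841170574296, 'fy': 517.7841170574296, 'cx': 312.11109872658164, 'cy': 244.79651863302388, 'rvec': array([ 2.17678077, -2.18662144,  0.12087264]), 'tvec': array([270.59833557, 476.22007777, 903.83838428])}
wrist {'fx': 369.4845912262265, 'fy': 369.4845912262265, 'cx': 322.2094112542521, 'cy': 238.0831167455641, 'rvec': array([-2.39532414,  1.65074476,  0.22924143]), 'tvec': array([-548.73007652,  -34.82699803,  379.976232  ])}
```

View pics/side0.png

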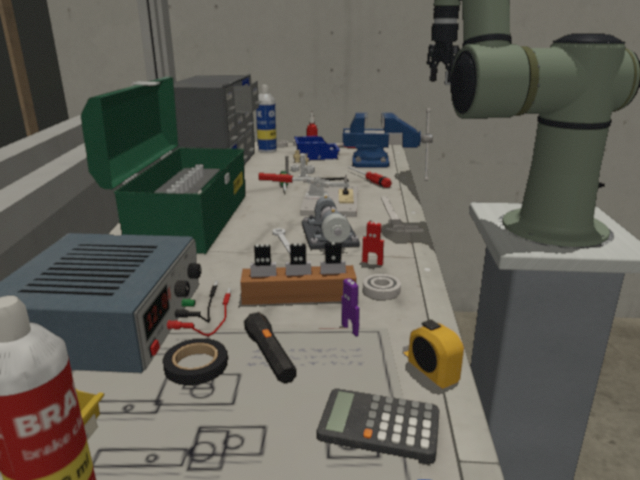

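View pics/top0.png

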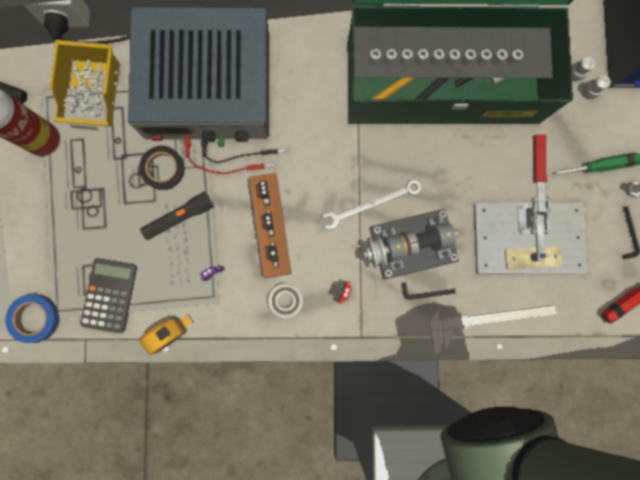

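View pics/wrist0.png

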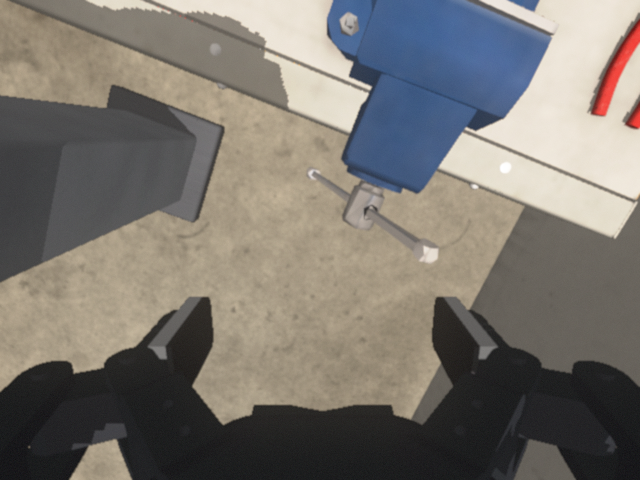

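```bash
cat > h.py <<'E'
import numpy as np, cv2
from rig import robot
def cam(n):
    c=robot.camera_info(n); R=cv2.Rodrigues(np.array(c['rvec']))[0]; t=np.array(c['tvec']).ravel()
    return c,R,t
def ray(c,R,t,uv):
    d=R.T@np.array([(uv[0]-c['cx'])/c['fx'],(uv[1]-c['cy'])/c['fy'],1.]); return -R.T@t,d/np.linalg.norm(d)
def plane(n,uv,z,cm=None):
    o,d=ray(*(cm or cam(n)),uv); return o+d*(z-o[2])/d[2]
def proj(n,P,cm=None):
    c,R,t=cm or cam(n); p=R@np.array(P,float)+t; return c['fx']*p[0]/p[2]+c['cx'],c['fy']*p[1]/p[2]+c['cy']
E
python3 - <<'E'
from h import *
im=cv2.imread('pics/top0.png')
a=cv2.resize(im[165:285,240:340],None,fx=5,fy=5,interpolation=cv2.INTER_CUBIC);cv2.imwrite('pics/c1.png',a)
a=cv2.resize(im[195:290,345:475],None,fx=6,fy=6,interpolation=cv2.INTER_CUBIC);cv2.imwrite('pics/c2.png',a)
im=cv2.imread('pics/side0.png')
a=cv2.resize(im[185:345,230:400],None,fx=4.5,fy=3.7,interpolation=cv2.INTER_CUBIC);cv2.imwrite('pics/c3.png',a)
for uv in [(263,190),(268,223),(273,255)]: print(plane('top',uv,90).round(1))
for uv in [(372,255),(450,240)]: print(plane('top',uv,50).round(1))
E
```

```text
[562.7 350.8  90. ]
[507.3 342.4  90. ]
[454.3 334.   90. ]
[456.5 165.7  50. ]
[482.1  29.6  50. ]
```

View pics/c1.png

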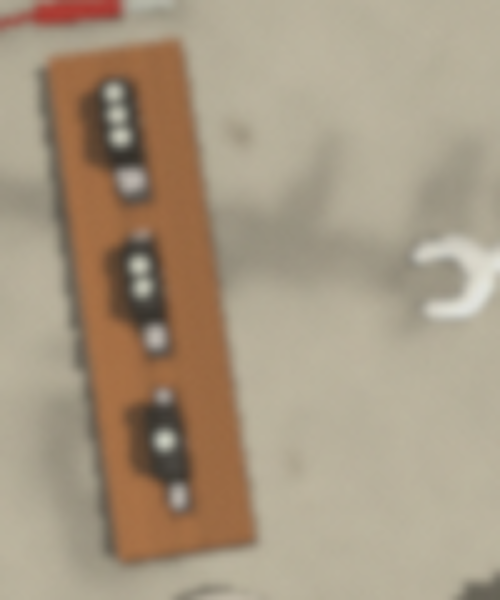

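View pics/c2.png

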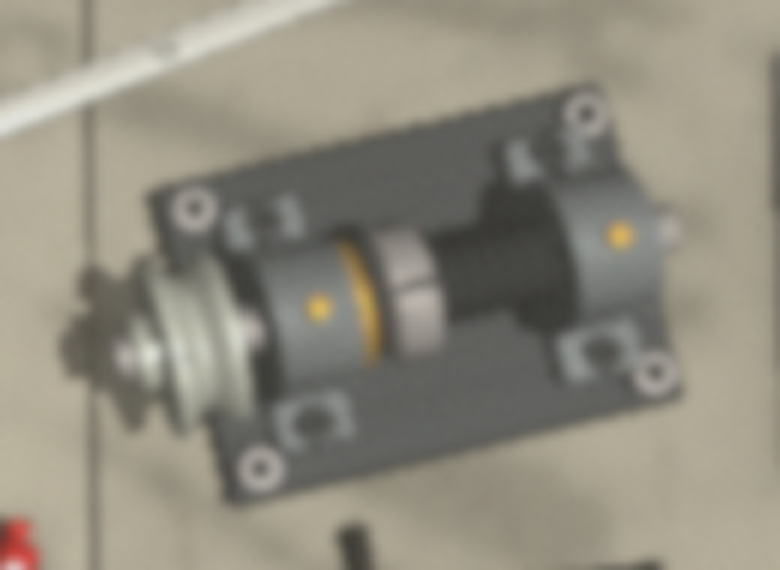

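View pics/c3.png

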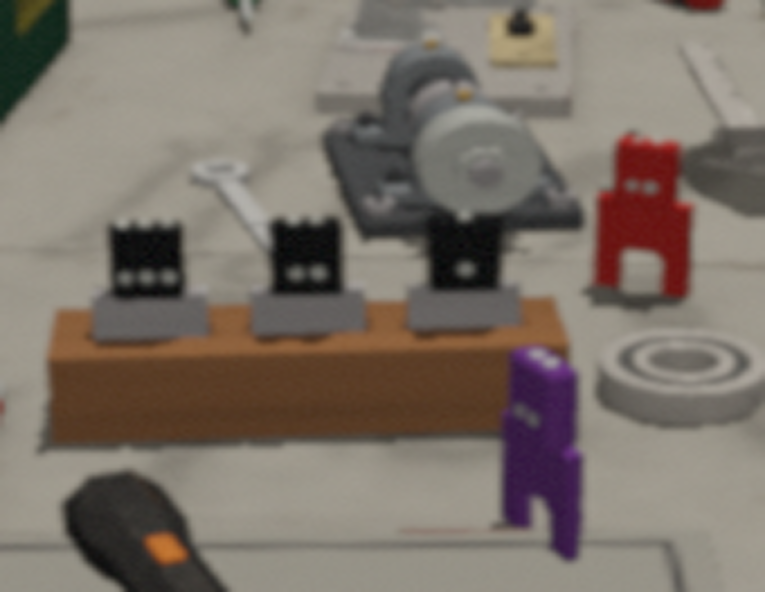

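```bash
cat >> h.py <<'E'
def ypr(yaw): 
    c,s=np.cos(yaw),np.sin(yaw); return np.array([[c,s,0],[s,-c,0],[0,0,-1.]])
def go(target,yaw):
    s=robot.read_state(); p=np.array(s['ee_pos']); y0=s['ee_rot'][2]
    d=ypr(y0).T@(np.array(target)-p); dy=(yaw-y0+np.pi)%(2*np.pi)-np.pi
    print('t',s['time_s'],'p',p.round(1),'rot',np.round(s['ee_rot'],4),'-> lin',d.round(1),'turn',round(-np.degrees(dy),2),'(or +-360)','F',np.round(s['force'],1),'op',round(s['opening'],3))
E
python3 - <<'E'
from h import *
from scipy.spatial.transform import Rotation as Ro
s=robot.read_state(); Rt=Ro.from_euler('xyz',s['ee_rot']).as_matrix()
c,R,t=cam('wrist'); o=-R.T@t
print('cam in tool',(Rt.T@(o-s['ee_pos'])).round(1)); print('cam axes in tool\n',(Rt.T@R.T).round(3))
# rack/spindle from top
C=cam('top')
r=[plane('top',u,90) for u in [(263.4,188),(268.2,220.4),(273,253)]]; print(np.round(r,1))
v=r[0]-r[2]; print('rack yaw',np.arctan2(v[1],v[0]))
a=plane('top',(398.2,246.3),66);b=plane('top',(448.3,234.3),66); v=a-b; print(a,b,'sp yaw',np.arctan2(-v[0],v[1]),np.linalg.norm(v))
u=v/np.linalg.norm(v); print('seat',a-u*17.5)
# base plate corners crop
for q in [(152,192),(598,85),(680,398),(232,503)]: print(plane('top',(345+q[0]/6,195+q[1]/6),12).round(1))
for q in [(45,60),(182,40),(255,542),(118,560)]: print('rack',plane('top',(240+q[0]/5,165+q[1]/5),40).round(1))
go([470,0,260],.186+np.pi)
E
```

```text
cam in tool [  68.9   -0.3 -126.5]
cam axes in tool
 [[-0.    -0.963 -0.27 ]
 [ 1.     0.    -0.001]
 [ 0.001 -0.27   0.963]]
[[566.  350.2  90. ]
 [511.7 342.1  90. ]
 [457.6 334.   90. ]]
rack yaw 0.14765885524748082
[470.01445013 122.96688641  66.        ] [490.24386327  36.82389584  66.        ] sp yaw 0.23065585337437977 88.4864056289068
seat [474.01523113 105.93034476  66.        ]
[510.1 162.8  12. ]
[542.4  26.8  12. ]
[447.3   4.8  12. ]
[416.4 140.3  12. ]
rack [596.  379.5  40. ]
rack [603.1 331.2  40. ]
rack [425.8 305.7  40. ]
rack [419.8 353.1  40. ]
t 0.15 p [ 195.6 -513.6  247.7] rot [-3.1403e+00 -1.0000e-04  3.6380e-01] -> lin [ 439.2 -382.4  -12.3] turn -169.81 (or +-360) F [-1.  -0.1 -0.6] op 1.002
```

Request:
{"fn": "drive_tool", "kwargs": {
  "linear": [
    [20, -17, 0],
    [50, -44, 0],
    [84, -74, 0],
    [118, -104, 0],
    [152, -134, 0],
    [186, -164, 0],
    [220, -194, 0],
    [254, -224, 0],
    [288, -254, 0],
    [322, -284, 0]
  ],
  "turn": [-8.5, -17, -25.5, -34, -42.5, -51, -59.5, -68, -76.5, -85]
}}

```text
time_s: 1.15
ee_pos: [396.0, -132.3, 248.3]
ee_rot: [3.141, 0.0, 1.853]
force: [0.5, -0.4, 0.2]
opening: 0.997
```

```bash
python3 -c "
from h import *
go([474,104,130],.231+np.pi)"
```

```text
t 1.15 p [ 396.  -132.3  248.3] rot [3.1414e+00 2.0000e-04 1.8531e+00] -> lin [205.2 140.7 118.3] turn -87.06 (or +-360) F [ 0.5 -0.4  0.2] op 0.997
```

Request:
{"fn": "drive_tool", "kwargs": {
  "linear": [
    [30, 20, 0],
    [60, 40, 10],
    [90, 60, 30],
    [120, 80, 50],
    [150, 100, 75],
    [180, 120, 95],
    [205, 141, 110],
    [205, 141, 118],
    [205, 141, 118],
    [205, 141, 118]
  ],
  "turn": [-8.5, -17, -25.5, -34, -42.5, -51, -59.5, -68, -76.5, -85]
}}

```text
time_s: 2.15
ee_pos: [474.7, 102.1, 129.5]
ee_rot: [3.141, -0.002, -2.945]
force: [-0.4, 0.2, 0.9]
opening: 1.002
```

Request:
{"fn": "drive_tool", "kwargs": {
  "linear": [
    [0, 0, 0],
    [0, 0, 0]
  ],
  "turn": [-2, -2]
}}

```text
time_s: 2.35
ee_pos: [475.0, 101.7, 130.0]
ee_rot: [3.141, -0.001, -2.917]
force: [-1.4, 0.7, 0.2]
opening: 0.999
```

```bash
python3 -c "
from h import *
go([474,104,110],.231+np.pi)
im=robot.get_image('wrist'); cv2.imwrite('pics/w1.png',im)
go([474,104,110],.231+np.pi)
print(proj('wrist',[474,106,64]),proj('wrist',[474,106,45]))"
```

```text
t 2.35 p [475.  101.7 130. ] rot [ 3.1415e+00 -6.0000e-04 -2.9175e+00] -> lin [ 0.5  2.4 20. ] turn -0.39 (or +-360) F [-1.4  0.7  0.2] op 0.999
t 2.4 p [475.1 101.7 130.1] rot [ 3.1415e+00 -4.0000e-04 -2.9183e+00] -> lin [ 0.6  2.5 20.1] turn -0.44 (or +-360) F [0.3 0.3 0.4] op 1.0
(np.float64(329.4037326612495), np.float64(262.22075041424534)) (np.float64(328.7896422529818), np.float64(251.7355110417245))
```

View pics/w1.png

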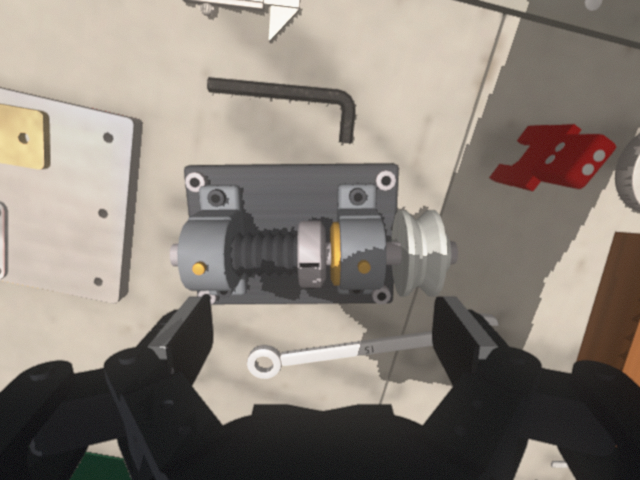

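```bash
python3 - <<'E'
from h import *
im=cv2.imread('pics/w1.png')
cv2.imwrite('pics/w1c.png',cv2.resize(im[205:300,275:375],None,fx=6,fy=6,interpolation=cv2.INTER_CUBIC))
cv2.imwrite('pics/w1d.png',cv2.resize(im[150:310,165:465],None,fx=2.6,fy=2.6,interpolation=cv2.INTER_CUBIC))
for r in (235,245,255,262,268): print(r,[tuple(int(x) for x in im[r,c]) for c in range(318,346)])
E
```

```text
235 [(166, 168, 175), (159, 158, 168), (133, 135, 141), (107, 107, 113), (96, 96, 101), (89, 90, 96), (82, 81, 87), (72, 71, 76), (59, 60, 62), (54, 55, 57), (56, 57, 59), (55, 63, 70), (53, 79, 96), (56, 98, 124), (58, 107, 138), (67, 125, 161), (77, 149, 191), (80, 159, 206), (82, 160, 207), (80, 159, 205), (79, 154, 198), (83, 139, 175), (108, 122, 135), (138, 136, 136), (147, 144, 144), (147, 145, 144), (148, 146, 145), (148, 145, 146)]
245 [(188, 189, 200), (177, 178, 187), (147, 149, 156), (116, 117, 123), (102, 102, 108), (97, 98, 104), (90, 89, 96), (91, 91, 98), (98, 97, 103), (111, 110, 116), (132, 131, 140), (141, 143, 150), (124, 133, 147), (78, 111, 138), (62, 114, 148), (71, 134, 171), (81, 161, 210), (89, 183, 231), (93, 187, 232), (90, 184, 230), (89, 180, 228), (90, 163, 209), (107, 137, 160), (142, 142, 144), (164, 161, 159), (171, 167, 167), (170, 167, 166), (169, 167, 165)]
255 [(206, 206, 219), (191, 191, 203), (155, 155, 164), (114, 115, 122), (105, 107, 111), (101, 100, 106), (93, 95, 99), (96, 97, 103), (106, 106, 111), (119, 119, 125), (155, 155, 162), (190, 
[... 453 characters left out ...]
, 163, 171), (159, 159, 169), (137, 145, 158), (88, 118, 143), (63, 114, 145), (67, 125, 163), (78, 157, 203), (93, 189, 235), (97, 198, 241), (98, 201, 242), (87, 178, 228), (69, 124, 159), (67, 89, 107), (85, 87, 91), (94, 92, 93), (93, 89, 90), (92, 90, 91), (90, 89, 90)]
268 [(143, 143, 151), (175, 175, 185), (163, 163, 171), (120, 120, 128), (101, 103, 110), (93, 95, 101), (86, 88, 92), (81, 80, 85), (65, 65, 68), (59, 58, 60), (59, 58, 61), (59, 62, 66), (54, 68, 81), (47, 77, 94), (50, 83, 104), (51, 87, 108), (54, 94, 117), (55, 97, 124), (58, 101, 128), (57, 102, 129), (55, 100, 127), (58, 97, 122), (68, 89, 105), (80, 83, 88), (89, 87, 86), (89, 87, 88), (89, 90, 90), (90, 87, 88)]
```

View pics/w1c.png

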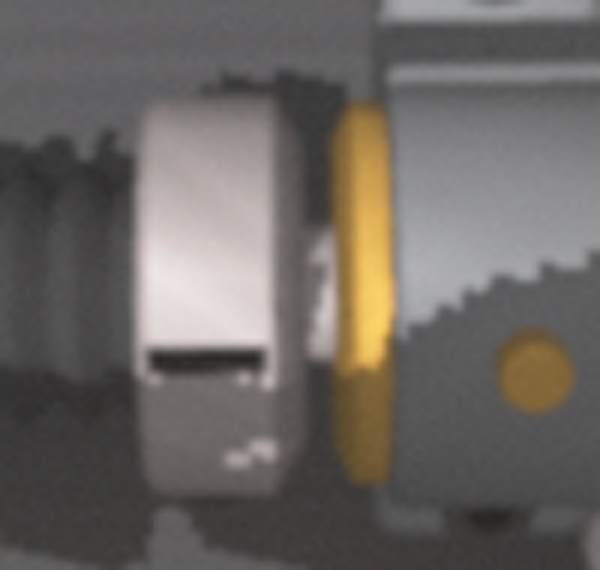

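View pics/w1d.png

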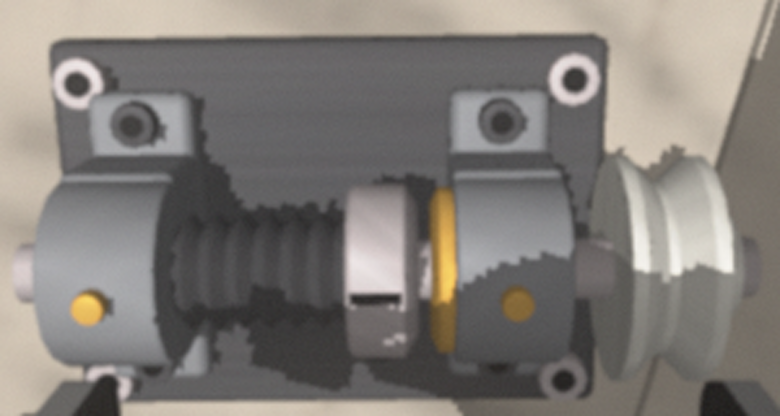

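```bash
python3 - <<'E'
from h import *
C=cam('wrist')
f=lambda c,r,z: plane('wrist',(c,r),z,C).round(1)
# plate corners in w1d crop
for q in [(52,42),(605,37),(590,397)]: print('plate',f(165+q[0]/2.6,150+q[1]/2.6,12))
d=[(88,308),(518,305)]
P=[f(165+q[0]/2.6,150+q[1]/2.6,66) for q in d]; v=P[1]-P[0]; print('dots',P,np.arctan2(-v[0],v[1]),np.linalg.norm(v))
print('collar L',f(297.5,255,64),'collar rim R',f(320.7,255,64),'collar face',f(325.5,255,61),'flange face',f(330.9,255,62.2),'rim',f(333.6,255,64),'ped',f(165+455/2.6,255,66),f(165+575/2.6,255,66))
# rim outline rows -> shaft axis
print('flange top/bot rows',f(337,222,50),f(337,285,50))
print('shaft ends', f(165+15/2.6,150+270/2.6,52), f(165+760/2.6,150+262/2.6,52))
E
```

```text
plate [447.9   4.3  12. ]
plate [416.  139.2  12. ]
plate [511.7 162.2  12. ]
dots [array([492.7,  36.8,  66. ]), array([472. , 125.1,  66. ])] 0.23026990849390364 90.69388071970457
collar L [473.8  88.   64. ] collar rim R [471.  100.4  64. ] collar face [471.4 103.2  61. ] flange face [470.3 106.   62.2] rim [469.4 107.3  64. ] ped [468.  110.5  66. ] [462.5 134.9  66. ]
flange top/bot rows [454.  106.1  50. ] [491.8 115.1  50. ]
shaft ends [493.4  16.   52. ] [454.8 178.   52. ]
```

```bash
python3 - <<'E'
from h import *
# triangulate dots
T=cam('top');W=cam('wrist')
def tri(a,b):
    o1,d1=ray(*T,a);o2,d2=ray(*W,b); A=np.stack([d1,-d2],1); s=np.linalg.lstsq(A,o2-o1,rcond=None)[0]; p=o1+d1*s[0];q=o2+d2*s[1]; return ((p+q)/2).round(1),np.linalg.norm(p-q).round(2)
print(tri((448.3,234.3),(165+88/2.6,150+308/2.6)),tri((398.2,246.3),(165+518/2.6,150+305/2.6)))
go([458,334,156],.147+np.pi)
E
```

```text
(array([489.4,  38.9,  73.4]), np.float64(0.14)) (array([469.7, 124. ,  72.2]), np.float64(0.54))
t 2.4 p [475.1 101.7 130.1] rot [ 3.1415e+00 -4.0000e-04 -2.9183e+00] -> lin [-34.8 230.3 -25.9] turn 4.37 (or +-360) F [0.3 0.3 0.4] op 1.0
```

Request:
{"fn": "drive_tool", "kwargs": {
  "linear": [
    [0, 10, -20],
    [-5, 40, -26],
    [-10, 75, -26],
    [-15, 110, -26],
    [-20, 145, -26],
    [-25, 180, -26],
    [-30, 210, -26],
    [-35, 230, -26],
    [-35, 230, -26],
    [-35, 230, -26]
  ],
  "turn": [0.5, 1, 1.5, 2, 2.5, 3, 3.5, 4.4, 4.4, 4.4]
}}

```text
time_s: 3.4
ee_pos: [457.9, 333.6, 156.0]
ee_rot: [-3.141, -0.001, -2.994]
force: [0.7, -0.5, -0.8]
opening: 0.999
```

```bash
python3 -c "
from h import *
im=robot.get_image('wrist'); cv2.imwrite('pics/w2.png',im)
go([458,334,156],.147+np.pi)
print(proj('wrist',[457.6,334,90]))
cv2.imwrite('pics/w2c.png',cv2.resize(im[150:330,180:460],None,fx=2.8,fy=2.8,interpolation=cv2.INTER_CUBIC))
"
```

```text
t 3.45 p [458. 333. 156.] rot [-3.1409e+00 -8.0000e-04 -2.9947e+00] -> lin [-0.2  1.   0. ] turn -0.01 (or +-360) F [-0.1  0.1 -0.1] op 1.001
(np.float64(323.2710538937437), np.float64(262.18507156450886))
```

View pics/w2c.png

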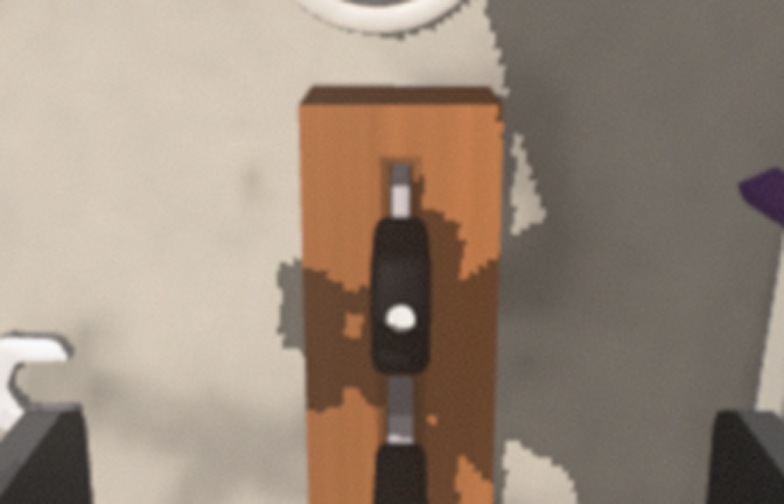

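```bash
python3 -c "
from h import *
p=plane('wrist',(322.9,263.2),91);print(p)
# rack corners
for q in [(301,103),(503,103)]: print(plane('wrist',(180+q[0]/2.8,150+q[1]/2.8),40))
go([p[0],p[1],76],.147+np.pi)
"
```

```text
[457.86615276 333.83113549  91.        ]
[426.59329582 305.79280554  40.        ]
[419.6677767  352.61914895  40.        ]
t 3.45 p [458. 333. 156.] rot [-3.1409e+00 -8.0000e-04 -2.9947e+00] -> lin [-0.   0.8 80. ] turn -0.01 (or +-360) F [-0.1  0.1 -0.1] op 1.001
```

Request:
{"fn": "drive_tool", "kwargs": {
  "linear": [
    [0, 0.8, 10],
    [0, 0.8, 25],
    [0, 0.8, 40],
    [0, 0.8, 55],
    [0, 0.8, 68],
    [0, 0.8, 76],
    [0, 0.8, 80],
    [0, 0.8, 80]
  ],
  "turn": [0, 0, 0, 0, 0, 0, 0, 0],
  "grip": 0.4
}}

```text
time_s: 4.25
ee_pos: [458.0, 334.2, 75.8]
ee_rot: [-3.141, -0.001, -2.995]
force: [-0.2, -0.1, 0.3]
opening: 0.399
```

Request:
{"fn": "drive_tool", "kwargs": {
  "linear": [
    [0, 0, 0],
    [0, 0, 0],
    [0, 0, 0],
    [0, 0, 0],
    [0, 0, 0],
    [0, 0, 0]
  ],
  "turn": [0, 0, 0, 0, 0, 0],
  "grip": 0.0
}}

```text
time_s: 4.85
ee_pos: [458.7, 334.8, 76.9]
ee_rot: [3.141, 0.001, -2.994]
force: [-0.0, 0.7, 4.5]
opening: 0.134
```

```bash
python3 -c "
from h import *
im=robot.get_image('wrist'); cv2.imwrite('pics/w3.png',im[150:450])
go([457.9,333.8,140],.147+np.pi)
"
```

```text
t 4.9 p [458.6 334.8  76.9] rot [ 3.1411e+00  1.2000e-03 -2.9942e+00] -> lin [  0.9  -0.9 -63.1] turn 0.03 (or +-360) F [-0.4  0.9  6. ] op 0.133
```

View pics/w3.png

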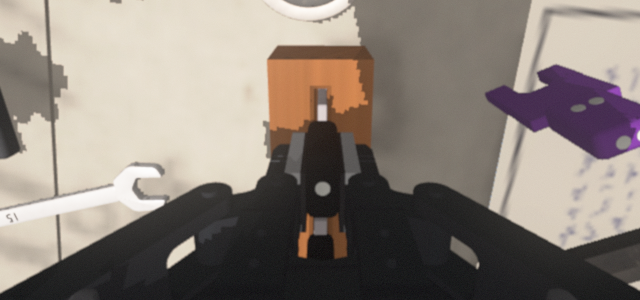

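Request:
{"fn": "drive_tool", "kwargs": {
  "linear": [
    [0, 0, -2],
    [0, 0, -6],
    [0, 0, -12],
    [0, 0, -20],
    [0, 0, -30],
    [0, 0, -42],
    [0, 0, -54],
    [0, 0, -64],
    [0, 0, -70],
    [0, 0, -70]
  ],
  "turn": [0, 0, 0, 0, 0, 0, 0, 0, 0, 0]
}}

```text
time_s: 5.9
ee_pos: [458.7, 334.8, 147.5]
ee_rot: [3.141, 0.002, -2.994]
force: [0.1, 0.8, -0.7]
opening: 0.131
```

```bash
python3 -c "
from h import *
im=robot.get_image('wrist'); cv2.imwrite('pics/w4.png',im[100:480])
im=robot.get_image('side'); cv2.imwrite('pics/s4.png',cv2.resize(im[150:350,200:420],None,fx=3.5,fy=2.9))
go([474.7+1,104,150],.231+np.pi)
"
```

```text
t 6.0 p [458.  334.4 146.2] rot [-3.1416e+00 -1.0000e-04 -2.9942e+00] -> lin [  16.4 -230.5   -3.8] turn -4.79 (or +-360) F [ 0.4 -0.1  0.1] op 0.129
```

View pics/w4.png

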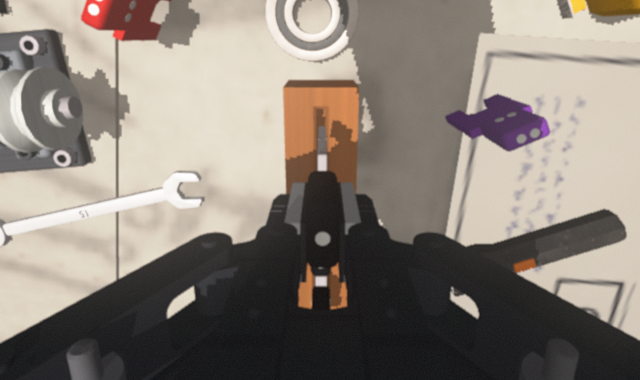

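View pics/s4.png

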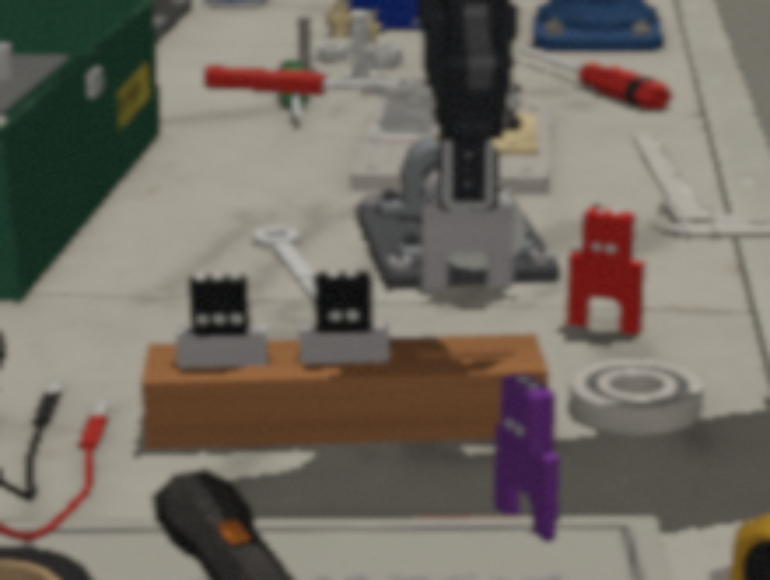

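```bash
python3 -c "
from h import *
s=robot.read_state();p=s['ee_pos']
q=plane('wrist',(322.3,338.7),p[2]-3.4+18)
print('rivet in tool',ypr(s['ee_rot'][2]).T@(q-p))
go([474.8,104,150],.231+np.pi)
"
```

```text
rivet in tool [  0.93337225   0.49699055 -14.6       ]
t 6.0 p [458.  334.4 146.2] rot [-3.1416e+00 -1.0000e-04 -2.9942e+00] -> lin [  17.3 -230.4   -3.8] turn -4.79 (or +-360) F [ 0.4 -0.1  0.1] op 0.129
```

Request:
{"fn": "drive_tool", "kwargs": {
  "linear": [
    [0, -10, -6],
    [2, -30, -6],
    [4, -60, -6],
    [6, -95, -6],
    [9, -130, -6],
    [12, -165, -6],
    [15, -195, -6],
    [17, -218, -6],
    [17, -228, -6],
    [17, -230.4, -6]
  ],
  "turn": [-0.5, -1, -1.5, -2, -2.5, -3, -3.5, -4, -4.5, -4.8]
}}

```text
time_s: 7.0
ee_pos: [475.2, 103.0, 152.3]
ee_rot: [3.141, -0.0, -2.912]
force: [-0.3, 1.0, -0.1]
opening: 0.13
```

Request:
{"fn": "drive_tool", "kwargs": {
  "linear": [
    [0, 0, 0],
    [0, 0, 0]
  ],
  "turn": [0, 0]
}}

```text
time_s: 7.2
ee_pos: [475.1, 104.9, 152.2]
ee_rot: [3.141, -0.0, -2.909]
force: [0.0, -0.4, -1.4]
opening: 0.131
```

```bash
python3 -c "
from h import *
go([475.2,104,130],.231+np.pi)
im=robot.get_image('wrist'); cv2.imwrite('pics/w5.png',cv2.resize(im[150:400,180:470],None,fx=2.7,fy=2.4,interpolation=cv2.INTER_CUBIC))
go([475.2,104,130],.231+np.pi)
print(proj('wrist',[474.2,106,64]))
"
```

```text
t 7.2 p [475.1 104.9 152.2] rot [ 3.1412e+00 -1.0000e-04 -2.9093e+00] -> lin [ 0.1 -0.9 22.2] turn 0.07 (or +-360) F [ 0.  -0.4 -1.4] op 0.131
t 7.25 p [475.  105.  152.2] rot [ 3.1413e+00 -1.0000e-04 -2.9089e+00] -> lin [ 0.1 -1.  22.2] turn 0.1 (or +-360) F [-0.5 -0.4  0.2] op 0.13
(np.float64(323.3144008278233), np.float64(249.3774958753852))
```

View pics/w5.png

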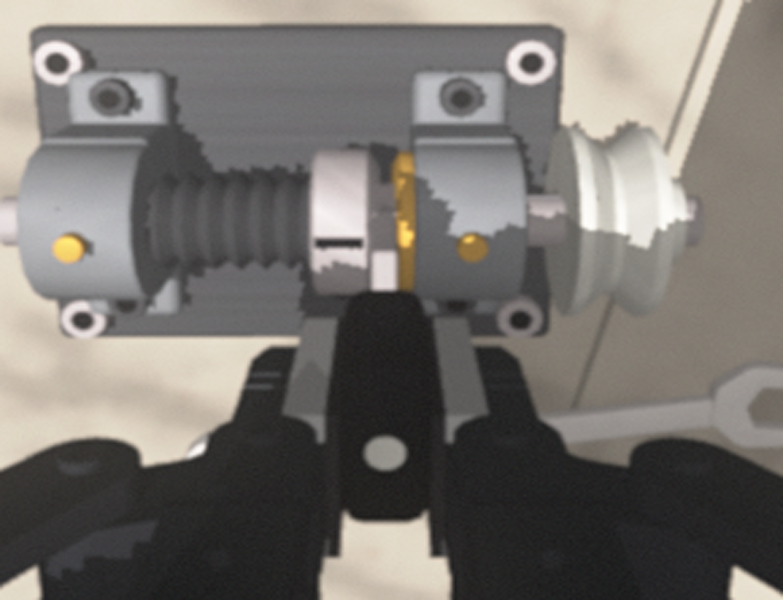

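Request:
{"fn": "drive_tool", "kwargs": {
  "linear": [
    [0, 0, 6],
    [0, 0, 12],
    [0, 0, 17],
    [0, 0, 19],
    [0, 0, 20],
    [0, 0, 21],
    [0, 0, 22]
  ],
  "turn": [0, 0, 0, 0, 0, 0, 0]
}}

```text
time_s: 7.95
ee_pos: [475.4, 104.1, 130.4]
ee_rot: [-3.142, 0.0, -2.911]
force: [-0.2, 0.3, -1.0]
opening: 0.13
```

Request:
{"fn": "drive_tool", "kwargs": {
  "linear": [
    [0, 0, 1],
    [0, 0, 2],
    [0, 0, 3]
  ],
  "turn": [0, 0, 0]
}}

```text
time_s: 8.25
ee_pos: [475.2, 104.1, 127.3]
ee_rot: [-3.142, 0.0, -2.91]
force: [0.7, -0.3, -0.6]
opening: 0.131
```

Request:
{"fn": "drive_tool", "kwargs": {
  "linear": [
    [0, 0, 1],
    [0, 0, 2]
  ],
  "turn": [0, 0]
}}

```text
time_s: 8.45
ee_pos: [475.2, 104.1, 125.2]
ee_rot: [3.142, 0.0, -2.91]
force: [1.1, -0.1, -0.3]
opening: 0.123
```

```bash
python3 -c "
from h import *
go([475.2,105,130],.231+np.pi)
im=robot.get_image('wrist'); cv2.imwrite('pics/w6.png',cv2.resize(im[150:400,180:470],None,fx=2.7,fy=2.4,interpolation=cv2.INTER_CUBIC))
"
```

```text
t 8.45 p [475.2 104.1 125.2] rot [ 3.1415e+00  1.0000e-04 -2.9105e+00] -> lin [-0.2  0.9 -4.8] turn 0.01 (or +-360) F [ 1.1 -0.1 -0.3] op 0.123
```

View pics/w6.png

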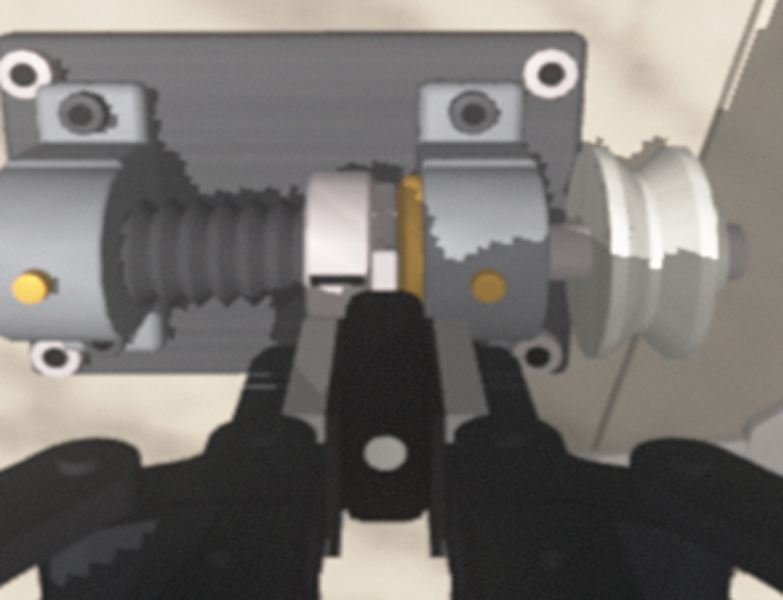

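Request:
{"fn": "drive_tool", "kwargs": {
  "linear": [
    [0, 0.2, 1],
    [0, 0.4, 2],
    [0, 0.5, 3]
  ],
  "turn": [0, 0, 0]
}}

```text
time_s: 8.8
ee_pos: [475.1, 105.0, 122.3]
ee_rot: [3.141, 0.0, -2.91]
force: [0.4, 2.5, 1.7]
opening: 0.134
```

Request:
{"fn": "drive_tool", "kwargs": {
  "linear": [
    [0, 0, 1],
    [0, 0, 2],
    [0, 0, 3]
  ],
  "turn": [0, 0, 0]
}}

```text
time_s: 9.1
ee_pos: [475.3, 104.8, 119.4]
ee_rot: [3.141, 0.001, -2.91]
force: [-0.1, 0.9, 2.6]
opening: 0.13
```

Request:
{"fn": "drive_tool", "kwargs": {
  "linear": [
    [0, 0, 1],
    [0, 0, 2],
    [0, 0, 3]
  ],
  "turn": [0, 0, 0]
}}

```text
time_s: 9.4
ee_pos: [475.0, 104.7, 116.1]
ee_rot: [3.141, -0.0, -2.91]
force: [-1.3, 3.2, 2.7]
opening: 0.128
```

Request:
{"fn": "drive_tool", "kwargs": {
  "linear": [
    [0, 0, 1],
    [0, 0, 2],
    [0, 0, 3]
  ],
  "turn": [0, 0, 0]
}}

```text
time_s: 9.7
ee_pos: [474.9, 104.6, 113.1]
ee_rot: [3.141, -0.0, -2.91]
force: [-0.0, 1.7, 1.8]
opening: 0.131
```

Request:
{"fn": "drive_tool", "kwargs": {
  "linear": [
    [0, 0, 1],
    [0, 0, 2],
    [0, 0, 3],
    [0, 0, 4]
  ],
  "turn": [0, 0, 0, 0]
}}

```text
time_s: 10.1
ee_pos: [475.0, 104.6, 109.2]
ee_rot: [3.141, -0.0, -2.91]
force: [-1.4, 2.8, 2.8]
opening: 0.128
```

Request:
{"fn": "drive_tool", "kwargs": {
  "linear": [
    [0, 0, 1],
    [0, 0, 2],
    [0, 0, 3],
    [0, 0, 4]
  ],
  "turn": [0, 0, 0, 0]
}}

```text
time_s: 10.5
ee_pos: [475.0, 104.6, 105.2]
ee_rot: [3.141, -0.0, -2.91]
force: [-0.5, 2.8, 1.3]
opening: 0.128
```

Request:
{"fn": "drive_tool", "kwargs": {
  "linear": [
    [0, 0, 1],
    [0, 0, 2],
    [0, 0, 3],
    [0, 0, 4]
  ],
  "turn": [0, 0, 0, 0]
}}

```text
time_s: 10.9
ee_pos: [475.0, 104.6, 101.2]
ee_rot: [3.142, 0.0, -2.91]
force: [-0.8, 2.4, 1.9]
opening: 0.129
```

```bash
python3 -c "
from h import *
go([475.2,105,97],.231+np.pi)
im=robot.get_image('wrist'); cv2.imwrite('pics/w7.png',cv2.resize(im[150:400,180:470],None,fx=2.7,fy=2.4,interpolation=cv2.INTER_CUBIC))
im=robot.get_image('side'); cv2.imwrite('pics/s7.png',cv2.resize(im[150:300,270:400],None,fx=5,fy=4))
go([475.2,105,97],.231+np.pi)
"
```

```text
t 10.9 p [475.  104.6 101.2] rot [ 3.1415  0.     -2.9104] -> lin [-0.2  0.3  4.2] turn 0.01 (or +-360) F [-0.8  2.4  1.9] op 0.129
t 11.0 p [475.  104.6 101.1] rot [ 3.1415e+00 -1.0000e-04 -2.9104e+00] -> lin [-0.3  0.3  4.1] turn 0.01 (or +-360) F [-0.8  2.9 -0.3] op 0.13
```

View pics/w7.png

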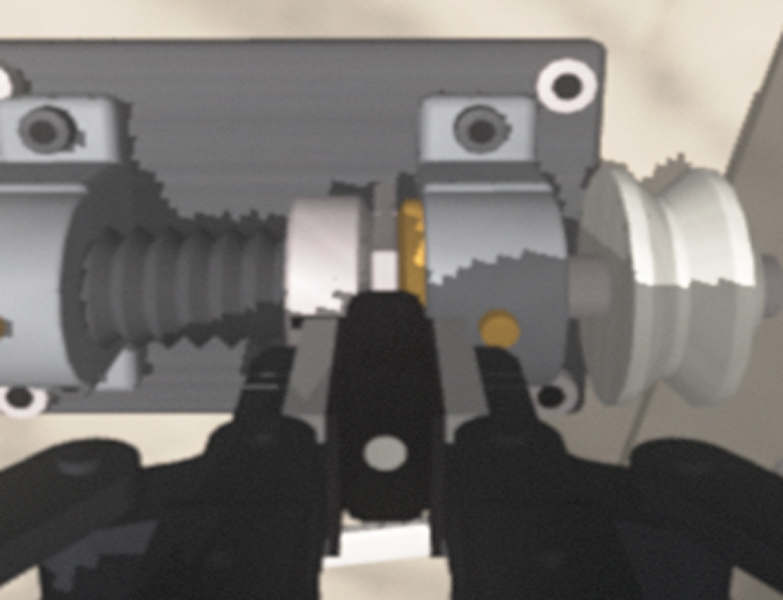

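View pics/s7.png

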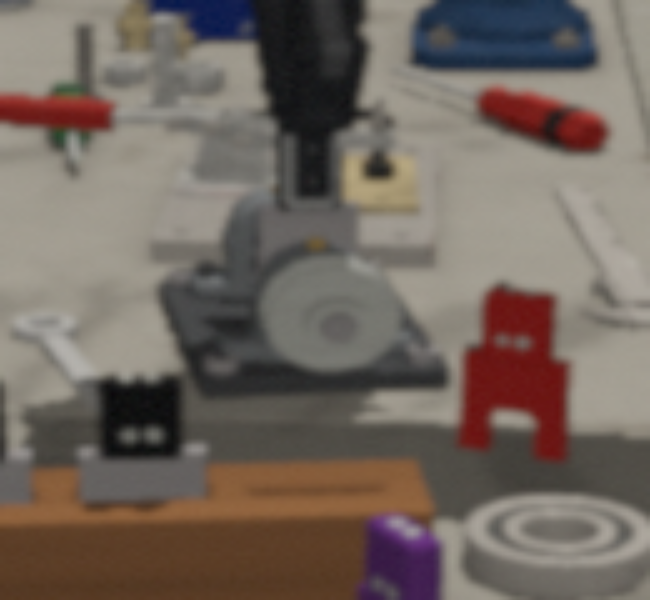

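Request:
{"fn": "drive_tool", "kwargs": {
  "linear": [
    [0, 0.2, 1],
    [0, 0.2, 2],
    [0, 0.2, 3]
  ],
  "turn": [0, 0, 0]
}}

```text
time_s: 11.3
ee_pos: [475.1, 104.6, 98.3]
ee_rot: [-3.141, 0.0, -2.911]
force: [-0.4, 2.2, 2.3]
opening: 0.134
```

Request:
{"fn": "drive_tool", "kwargs": {
  "linear": [
    [0, 0, 0.5],
    [0, 0, 1]
  ],
  "turn": [0, 0]
}}

```text
time_s: 11.5
ee_pos: [475.1, 104.6, 97.3]
ee_rot: [-3.141, 0.0, -2.911]
force: [-0.2, 1.3, 2.1]
opening: 0.129
```

Request:
{"fn": "drive_tool", "kwargs": {
  "linear": [
    [0, 0, 0.5],
    [0, 0, 1]
  ],
  "turn": [0, 0]
}}

```text
time_s: 11.7
ee_pos: [475.2, 104.7, 96.6]
ee_rot: [-3.141, 0.0, -2.91]
force: [-2.1, 0.3, 9.6]
opening: 0.131
```

Request:
{"fn": "drive_tool", "kwargs": {
  "linear": [
    [0, 0, 0.3],
    [0, 0, 0.5]
  ],
  "turn": [0, 0]
}}

```text
time_s: 11.9
ee_pos: [475.2, 104.7, 96.5]
ee_rot: [-3.141, 0.001, -2.911]
force: [-2.5, 0.7, 10.9]
opening: 0.131
```

Request:
{"fn": "drive_tool", "kwargs": {
  "linear": [
    [0, 0.2, -0.7],
    [0, 0.4, -0.7],
    [0, 0.4, -0.7]
  ],
  "turn": [0, 0, 0]
}}

```text
time_s: 12.2
ee_pos: [475.1, 104.7, 96.7]
ee_rot: [-3.14, 0.0, -2.911]
force: [-0.7, -0.2, 5.6]
opening: 0.127
```

```bash
python3 -c "
from h import *
go([475.2,105,97],.231+np.pi)"
```

```text
t 12.2 p [475.1 104.7  96.7] rot [-3.1404e+00  2.0000e-04 -2.9107e+00] -> lin [-0.1  0.2 -0.3] turn -0.0 (or +-360) F [-0.7 -0.2  5.6] op 0.127
```

Request:
{"fn": "drive_tool", "kwargs": {
  "linear": [
    [0, 0.3, 0],
    [0, 0.6, 0],
    [0, 0.6, 0]
  ],
  "turn": [0, 0, 0]
}}

```text
time_s: 12.5
ee_pos: [475.1, 104.8, 96.7]
ee_rot: [-3.139, 0.0, -2.911]
force: [-0.4, -1.9, 4.8]
opening: 0.132
```

Request:
{"fn": "drive_tool", "kwargs": {
  "linear": [
    [0, -0.3, 0],
    [0, -0.6, 0],
    [0, -0.6, 0]
  ],
  "turn": [0, 0, 0]
}}

```text
time_s: 12.8
ee_pos: [475.1, 104.7, 96.7]
ee_rot: [-3.141, 0.0, -2.911]
force: [-1.9, -0.2, 6.5]
opening: 0.129
```

Request:
{"fn": "drive_tool", "kwargs": {
  "linear": [
    [0, 0, 0],
    [0, 0, 0],
    [0, 0, 0],
    [0, 0, 0]
  ],
  "turn": [0, 0, 0, 0],
  "grip": 0.4
}}

```text
time_s: 13.2
ee_pos: [474.7, 105.1, 96.2]
ee_rot: [-3.141, -0.001, -2.911]
force: [0.2, -0.5, 0.3]
opening: 0.404
```

```bash
python3 -c "
from h import *
go([475.2,105,97],.231+np.pi)
im=robot.get_image('wrist'); cv2.imwrite('pics/w8.png',cv2.resize(im[150:450,180:470],None,fx=2.6,fy=2,interpolation=cv2.INTER_CUBIC))"
```

```text
t 13.2 p [474.7 105.1  96.2] rot [-3.1414e+00 -5.0000e-04 -2.9105e+00] -> lin [-0.4 -0.2 -0.8] turn 0.0 (or +-360) F [ 0.2 -0.5  0.3] op 0.404
```

View pics/w8.png

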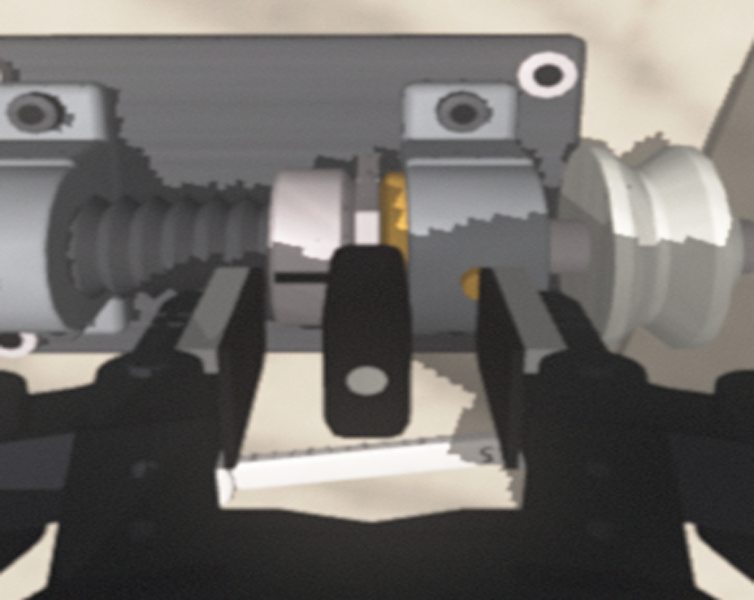

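Request:
{"fn": "drive_tool", "kwargs": {
  "linear": [
    [0, 0, -3],
    [0, 0, -10],
    [0, 0, -25],
    [0, 0, -45],
    [0, 0, -65],
    [0, 0, -85],
    [0, 0, -95],
    [0, 0, -95]
  ],
  "turn": [0, 0, 0, 0, 0, 0, 0, 0]
}}

```text
time_s: 14.05
ee_pos: [476.0, 105.3, 193.1]
ee_rot: [-3.141, 0.003, -2.91]
force: [-0.3, -0.7, -0.4]
opening: 0.402
```

```bash
python3 - <<'E'
from h import *
go([475.2,105,97],.231+np.pi)
W=cam('wrist')
im=robot.get_image('wrist'); cv2.imwrite('pics/w9.png',cv2.resize(im[150:400,180:470],None,fx=2.7,fy=2.4,interpolation=cv2.INTER_CUBIC))
S=cam('side')
im=robot.get_image('side'); cv2.imwrite('pics/s9.png',cv2.resize(im[150:300,270:400],None,fx=6,fy=4))
u=np.array([-.229,.973,0]);seat=np.array([474.2,106.5,45])
for z in (110,107,93,76): print(z,'side',np.round(proj('side',seat-2*u+[0,0,z-45],S),1),'wrist',np.round(proj('wrist',seat-2*u+[0,0,z-45],W),1))
E
```

```text
t 14.05 p [476.  105.3 193.1] rot [-3.1411  0.0033 -2.9104] -> lin [ 0.9 -0.1 96.1] turn 0.01 (or +-360) F [-0.3 -0.7 -0.4] op 0.402
110 side [330.6 187. ] wrist [320.9 250. ]
107 side [330.6 188.5] wrist [320.9 248.5]
93 side [330.6 195.3] wrist [321. 242.]
76 side [330.5 203.5] wrist [321.  234.9]
```

View pics/w9.png

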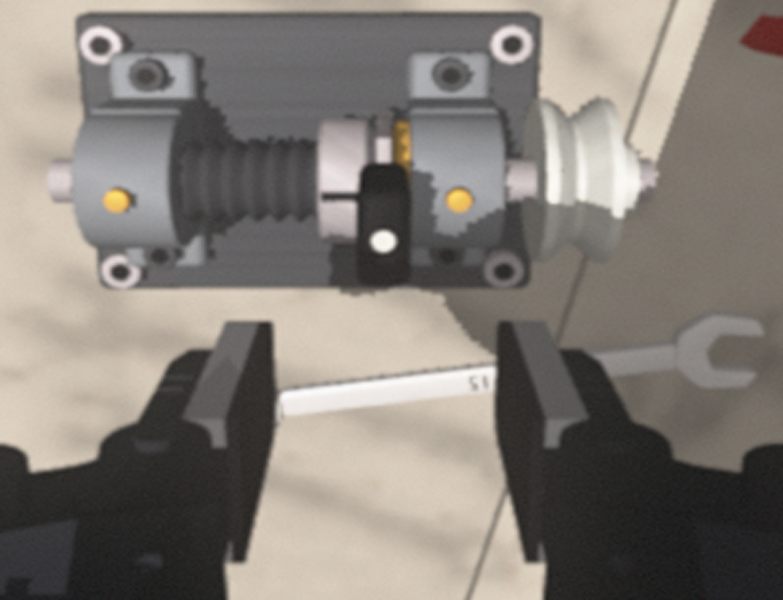

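View pics/s9.png

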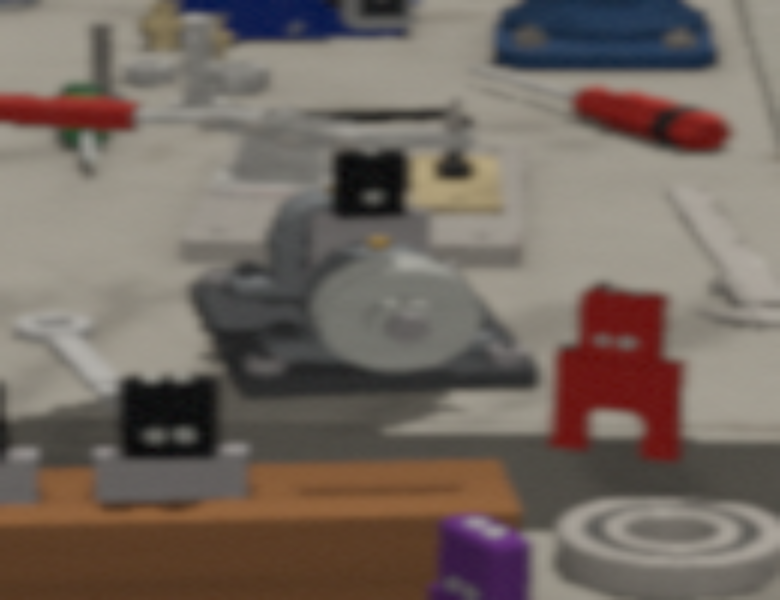

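```bash
python3 -c "
from rig import robot
print(robot.finish_job())"
```

```text
the job is handed in; nothing more can be done
None
```

The 4 mm spacer (one rivet) is in the gap, pushed home on the shaft and nipped between flange and collar. I handed the job in at about 14 s.

- **Choice:** close wrist-camera views put the gap at about 2.7 to 3.3 mm, so I took the 4 mm spacer first. I did not try the 6 and 8 mm ones, which stayed in their slots. I left the purple and red look-alikes alone.
- **Fit:** it slid down with a steady drag of about 2 N and never jammed. At the shaft the force rose to about 10 N at the expected home height, and I stopped pushing there. Moving the commanded position about 0.6 mm towards the flange and back moved the spacer by only about 0.1 mm, so there was no free play.
- **Last checks:** after release it stood upright with the gripper about 95 mm clear. The rivet was within about 1 pixel of its predicted spot in the wrist view, and the handle's top edge within about half a pixel in the side view. In the side view one pixel is about 2 mm of height, so the exact seating rests on the contact force.
- **Disagreements:** before insertion, the camera estimates of the flange's position along the shaft differed by about 1 mm. I lined up the spacer directly against the gap in the wrist view instead. No check failed.

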